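# Drive the stuck clevis pin out with the drift punch

### The job

The brass pin is stuck in the clevis on the plywood board. Pick up the dark steel drift punch (not the chisel or the screwdriver), set its thin end against the plain, headless end of the pin and push the pin through until its head reaches the steel catch plate or nearly so, without touching the pin with the gripper. Then draw the punch back out, lay it flat on the bench clear of the board, and let go.

Things in the scene. Friction and masses are not known exactly. Their poses are not given: they have to be found in the camera images.
- punch_grip (a point): Loose dark steel drift punch, 220 mm long, 0.28 kg, no handle: octagonal body 130 mm long, 18 mm across flats, then taper and a thin round 11 mm shank with flat end. The point is where to grip it: on its centre line, 9 mm above the bench as it lies. y axis: along the punch to the thin end, whose face is 135 mm away; the body reaches 45 mm ahead (taper to 57) and 85 mm behind. z is up.
- clevis: Fixed plywood board (15 mm thick, x -48..108, y -50..105 mm) with two grey lugs and a blue link eye between them. Origin on the bench under the eye; z up, y = way the pin is driven. Pin axis at x 0, z 65 mm. Lugs' outer faces y -24 and 24, tops z 86; eye y -9..9, its link slopes down to +x. Bores 27 mm, open right through. Steel catch plate across the axis: face y 84, top z 87.
- pin (a joint): Travel in m of the stuck brass pin (25 mm diameter, shank 58 mm, 36 mm head 7 mm thick on its +y end) along the clevis's +y. 0: head against the lug; 0.052: end of travel, head at the catch plate. It starts at 0 to 0.006, moves against a steady friction of about 8 N and stays where it is left.
- pin_tail (a point): Centre of the flat, headless end face of the pin, on the -y side of the clevis, where the punch pushes; it moves with the pin, axes as the clevis's. At travel 0 it is at y = -34 mm of the clevis, 10 mm outside the lug; it goes into the bore as the pin is driven.

How it is judged:
On the way:
1. the punch pushes on the pin, which has moved more than 20 mm (contact force between punch and pin above 1 N and value of joint pin above 0.02 m), for 0.1 s.
At the end, for the whole second after the job is handed in: The pin has travelled more than 43 mm (out of the blue link's eye, its head within 9 mm of the catch plate), and the punch lies at rest flat on the bench (grip point less than 16 mm high, level within about 10 degrees), not touching the fixture (value of joint pin above 0.043 m and height (world z) of punch_grip below 0.016 m and not (angle between punch_grip's own y axis and vertical below 1.4 rad) and not (angle between punch_grip's own y axis and vertical above 1.74 rad) and contact force between punch and clevis below 0.05 N and linear speed of punch below 0.02 m/s).
It fails at once if the robot touches the pin itself (contact force between any of the fingers, the arm and pin above 0.5 N).
It also fails if it takes over 45 s, if anything falls off the work surface, if the arm or the gripper's body presses on something with over 40 N, if the wrist force passes 120 N, or if a joint passes its speed limit or range.

### The arm

A 6-joint arm with a two-finger parallel gripper is mounted at the origin on a cart in front of the work surface, level with it; the furniture and walls round the work are solid. World frame = base frame: x ahead of the robot, y to its left, z up, the work surface at z = 0. Lengths are in m, angles in rad, forces in N, time in s.
With the tool pointing down it reaches from about 0.375 to 0.925 m from the base axis. Payload 5.7 kg.
Tool frame: the origin (TCP) lies at the very end of the fingers, on their centre line; the grasp point (between the pads) lies 19 mm behind it; y points along the fingers, z is the direction in which the jaws open and shut, and the axes are right-handed (so a half turn about y gives the same grasp; the last joint's range is limited). The gripper opens to 88 mm and grips with 3 to 60 N. Pads are 20 mm wide; open, the fingers measure 115 mm over their backs; the gripper's body (75 mm by 178 mm) begins 61 mm behind the grasp point.
Start: joints at [-0.78, 0.359, 1.51, -0, 1.272, -0.115], TCP at [0.472, -0.37, 0.192] pointing down, gripper open.
Joint ranges: [-2.97, 2.97], [-1.01, 2.36], [0.21, 2.38], [-0.96, 4.11], [0.2, 2.71], [-2.98, 2.98]. Speed limits (rad/s): [2.39, 2.39, 3.14, 3.14, 3.14, 3.14].

### API

Orientations are given as a rotation vector (axis times angle).
In Python, from station import ctrl gives the robot as it stands.
- The arm moves only by the tool arm_command, never from a script. Its argument "moves" is a list of rows, each a list of 7 numbers: the shift along the tool's x, y, z in cm, then the turn, a rotation vector about the tool's x, y, z in rad, then the opening, from 0 (shut) to 1 (fully open). A call has 1 to 20 rows; each row is the pose to reach, as a shift and turn from the pose commanded when the call began, along the tool's axes at that moment; what a row does not reach only later rows make up. A row lasts 1/10 s, in which the tool goes at most 50 mm and 8.59 degrees, less where a joint would pass 70% of its speed; a pose out of reach is approached as far as the arm can. A call with a gripper value outside its range is refused whole. The fingers move at their own pace and stop on an object; "squeeze" is the grip in N (left out, the last holds). Time passes only in rows, so rows that repeat a pose let the fingers close. It gives the time, the measured TCP pose, the force and the opening at its end, in the units of the state.
- ctrl.read_state(): the state, without advancing time (a new reading comes with each control period).
- ctrl.grab_frame(name): name is "scene" or "side" or "wrist"; returns a dict with "frame" (420x560x3 uint8, red, green, blue), "vertical_fov" (degrees; the focal length in pixels is half the picture's height over the tangent of half this angle, whatever the lens; pixels are square), "cx", "cy" (the principal point, pixels), "R" (3x3) and "t" (3): a world point X has camera coordinates R X + t. Camera axes: x right, y down, z forward; pixel columns grow to the right and rows downward; lengths in m; the calibration is good to about 2 mm. The wrist camera is an equidistant fisheye: a pixel r from the principal point sees the ray r / f radians off the axis. A picture is of the moment at which its call begins. There is no depth.
- ctrl.sign_off(): hands the job in, once; it reports no verdict.
The state is a dict: "time_s": time; "q": joint angles; "joint_vel": joint speeds; "effort": joint torques, N m; "position": TCP position; "tool_rot": TCP orientation; "contact_force": force on the tool from outside, world axes, zero at the start; "moment": the same for the moment, N m; "grip_width": opening from 0.0 (shut) to 1.0 (fully open).
Only numpy, scipy, OpenCV 4.12 (cv2) and the standard library are available. Lean on these libraries where they do the work, as an engineer would, in place of code of your own. Each camera call takes 0.05 s, during which the arm holds its last target.

## Working session

There is one attempt and no reset: what is moved stays moved. The work goes in short steps, Python scripts to look and compute and a tool call to move; the robot and the scene stay as the last step left them, time stands still between calls to the robot, and variables do not carry over. Pictures are saved under pics/ and viewed, and the job is handed in when it is done.

Besides the shell and the picture viewer there is one more tool, called in YAML: its name, and indented under it one key for each argument. arm_command: Moves the arm, as the interface text tells. Its arguments: {"type":"object","properties":{"moves":{"type":"array","items":{"type":"array","items":{"type":"number"}}},"squeeze":{"type":"number"}},"required":["moves"]}

```bash
mkdir -p pics; ls; python3 - <<'E'
from station import ctrl
import cv2,numpy as np
print(ctrl.read_state())
for n in ["scene","side","wrist"]:
    d=ctrl.grab_frame(n); cv2.imwrite(f"pics/{n}0.png",d["frame"][:,:,::-1])
    print(n,d["vertical_fov"],d["cx"],d["cy"],np.round(d["R"],4).tolist(),np.round(d["t"],4).tolist())
E
```

```text
pics
{'time_s': 0.0, 'q': array([-7.80100578e-01,  3.59461568e-01,  1.51141591e+00, -4.07392387e-05,
        1.27251783e+00, -1.15119578e-01]), 'joint_vel': array([-7.42919284e-04,  1.38366874e-03,  1.63871640e-03, -3.18247444e-04,
       -1.80451281e-03,  8.31933039e-05]), 'effort': array([-3.73068797e-04, -5.15383172e+01, -2.70727301e+01,  6.75681210e-02,
        3.48093733e-02, -1.18130552e-04]), 'position': array([ 0.47160075, -0.36972574,  0.19084181]), 'tool_rot': array([-0.81819911,  1.68163541, -1.6784817 ]), 'contact_force': array([ 0.00213283, -1.63497455, -0.6859932 ]), 'moment': array([ 0.04653827, -0.0415883 , -0.02774237]), 'grip_width': 0.995867412529555}
scene 45.211406839313156 272.44284382283865 211.12144918933132 [[0.8133, -0.5816, 0.0165], [-0.2443, -0.367, -0.8976], [0.5281, 0.7259, -0.4406]] [-0.3851, 0.2135, 0.8127]
side 50.89779753910672 279.58718661863463 202.10383769419965 [[0.9081, -0.4183, 0.0185], [-0.1394, -0.3438, -0.9287], [0.3948, 0.8407, -0.3705]] [-0.4422, 0.1696, 0.6752]
wrist 65.70646984690485 275.64185904622275 206.6208271750777 [[0.7875, -0.6163, -0.0018], [-0.5944, -0.7603, 0.2619], [-0.1628, -0.2052, -0.9651]] [-0.5985, -0.0333, 0.3898]
```

View pics/scene0.png

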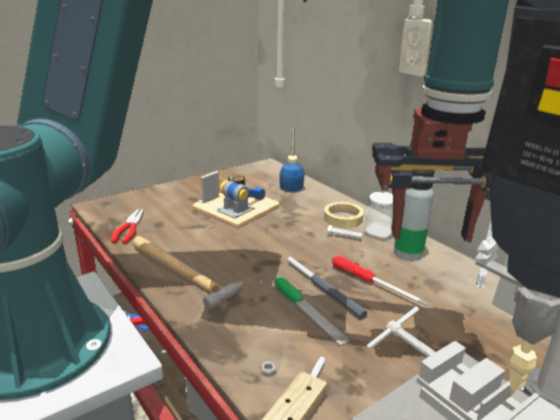

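View pics/side0.png

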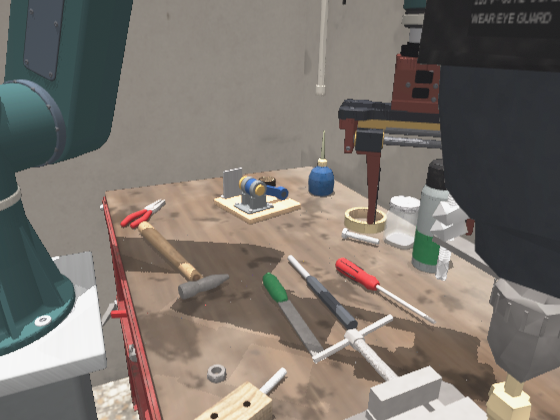

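View pics/wrist0.png

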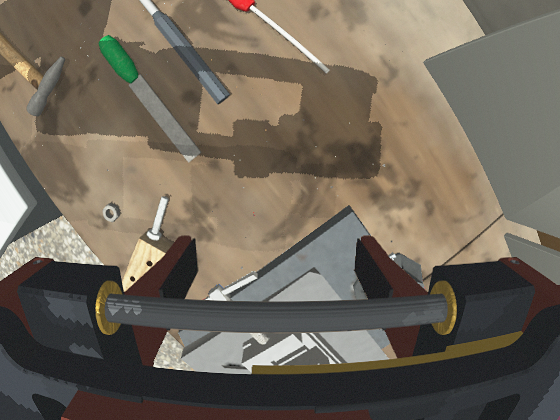

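The scene shows the punch between the green chisel and the red screwdriver, with its thin end near (291,262) and its butt near (362,312). The clevis is at about (237,195). I'll enlarge both.

```bash
cat > h.py <<'E'
from station import ctrl
import cv2,numpy as np
from scipy.spatial.transform import Rotation as Ro
def grab(n):
    return ctrl.grab_frame(n)
def f(d): return d["frame"].shape[0]/2/np.tan(np.radians(d["vertical_fov"]/2))
def ray(d,u,v,fish=False):
    a=np.array([u-d["cx"],v-d["cy"]])/f(d)
    if fish:
        r=np.linalg.norm(a); c=np.r_[a/r*np.sin(r),np.cos(r)] if r>0 else np.array([0,0,1.])
    else: c=np.r_[a,1]
    R=np.array(d["R"]);t=np.array(d["t"])
    w=R.T@c; return -R.T@t, w/np.linalg.norm(w)
def onz(d,u,v,z,fish=False):
    o,w=ray(d,u,v,fish); return o+w*(z-o[2])/w[2]
def proj(d,X,fish=False):
    c=np.array(d["R"])@np.array(X)+np.array(d["t"])
    if fish:
        r=np.hypot(c[0],c[1]); th=np.arctan2(r,c[2]); a=c[:2]/r*th
    else: a=c[:2]/c[2]
    return a*f(d)+[d["cx"],d["cy"]]
def crop(d,x0,y0,x1,y1,k,name):
    im=d["frame"][y0:y1,x0:x1,::-1]
    im=cv2.resize(im,None,fx=k,fy=k,interpolation=cv2.INTER_CUBIC)
    cv2.imwrite("pics/"+name,im)
E
python3 - <<'E'
from h import *
import pickle
D={n:grab(n) for n in ["scene","side","wrist"]}
pickle.dump(D,open("d0.pkl","wb"))
crop(D["scene"],180,160,300,240,6,"c1.png")
crop(D["side"],200,160,320,230,6,"c2.png")
crop(D["scene"],270,240,390,330,6,"c3.png")
crop(D["side"],270,240,390,330,6,"c4.png")
crop(D["wrist"],120,0,260,120,5,"c5.png")
E
```

```text
(no output)
```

View pics/c1.png

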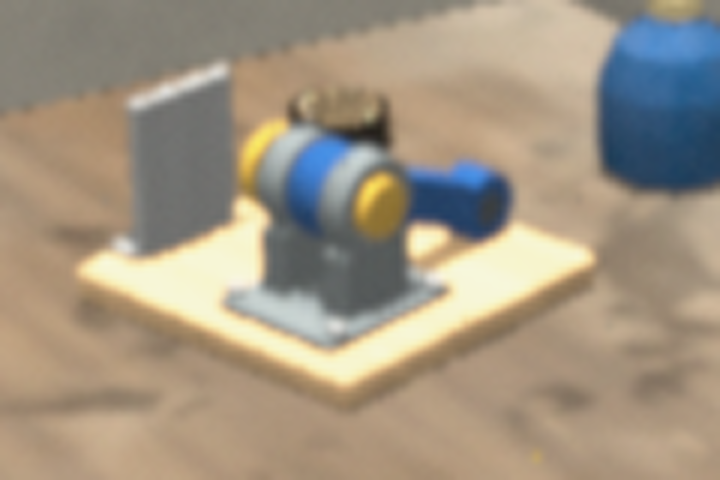

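View pics/c2.png

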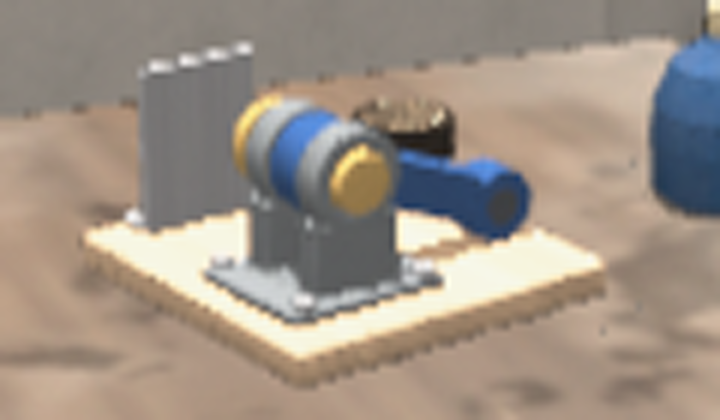

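View pics/c3.png

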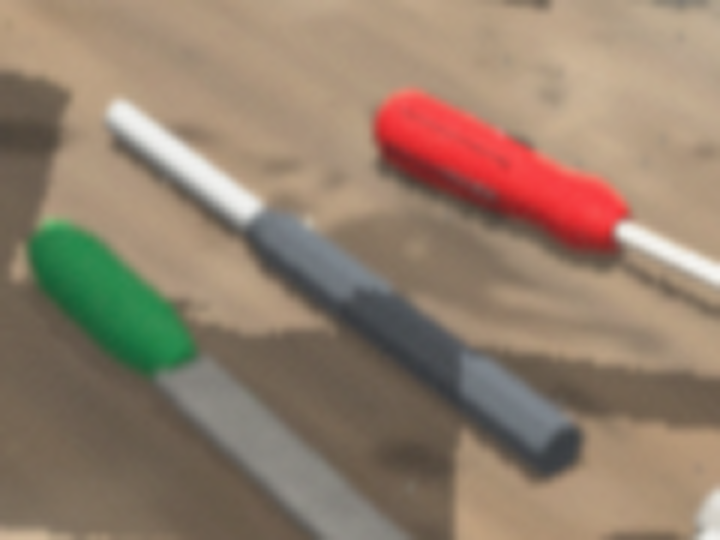

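View pics/c4.png

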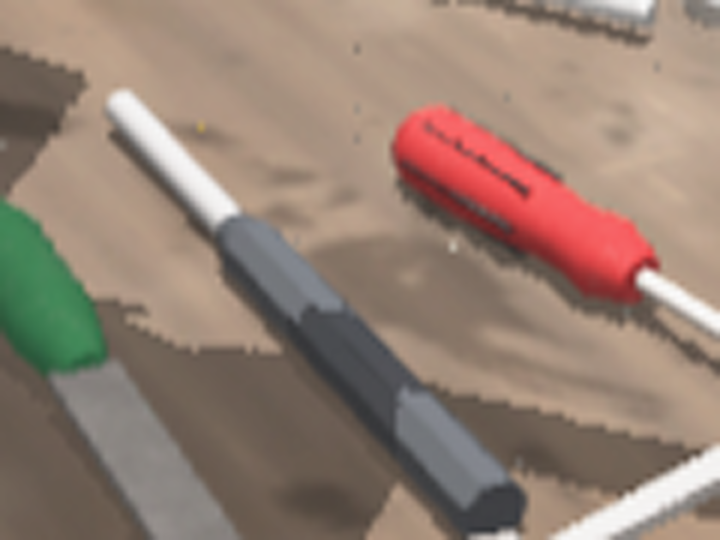

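View pics/c5.png

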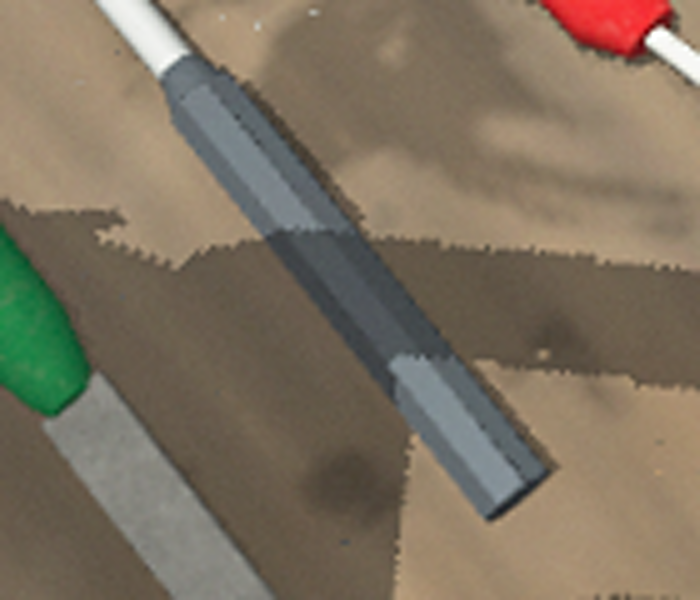

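```bash
cat > est.py <<'E'
from h import *
import pickle
from scipy.optimize import least_squares
D=pickle.load(open("d0.pkl","rb"))
px=lambda x,y,x0,y0,k:((x+.5)/k-.5+x0,(y+.5)/k-.5+y0)
# punch: (cam, pixel, along y)
P=[("scene",px(115,113,270,240,6),.135),("scene",px(558,452,270,240,6),-.085),
("side",px(118,102,270,240,6),.135),("side",px(493,508,270,240,6),-.085),
("wrist",px(520,495,120,0,5),-.085),("wrist",px(180,68,120,0,5),.057)]
def res(p):
    o=[]
    for c,u,s in P:
        X=[p[0]+s*np.cos(p[2]),p[1]+s*np.sin(p[2]),.009]
        o+=list(proj(D[c],X,c=="wrist")-u)
    return np.array(o)
a=onz(D["scene"],*P[0][1],.009);b=onz(D["scene"],*P[1][1],.009);print(a,b,np.linalg.norm(a-b))
r=least_squares(res,[*(a+b)[:2]/2,np.arctan2(*(a-b)[1::-1])]);print("punch",r.x,r.fun.round(1))
C=[]
for c,x0,y0,L in [("scene",180,160,[(345,385),(80,268),(597,258),(382,206)]),("side",200,160,[(300,360),(83,237),(605,265),(361,183)])]:
    for (x,y),m in zip(L,[(-.048,-.05,.015),(-.048,.105,.015),(.108,-.05,.015),(0,-.034,.065)]):
        C.append((c,px(x,y,x0,y0,6),m))
def res2(p):
    o=[]
    cs,sn=np.cos(p[2]),np.sin(p[2])
    for c,u,m in C:
        m=np.array(m)
        if m[2]>.05:m[1]+=p[3]
        o+=list(proj(D[c],[p[0]+cs*m[0]-sn*m[1],p[1]+sn*m[0]+cs*m[1],m[2]])-u)
    return np.array(o)
g=onz(D["scene"],238,195,.03)
r=least_squares(res2,[g[0],g[1],0,0.003]);print("clevis",r.x,np.degrees(r.x[2]),r.fun.round(1))
J=np.linalg.inv(r.jac.T@r.jac);print(np.sqrt(np.diag(J)))
E
python3 est.py
```

```text
[ 0.49083221 -0.03356851  0.009     ] [ 0.48396484 -0.25527054  0.009     ] 0.22180836276709745
punch [ 0.48644341 -0.1709435   1.54805766] [ 0.2  0.7  0.5  0.1 -0.4  1.2 -0.7  1.6 -0.1 -0.7  0.  -0.9]
clevis [0.5138498  0.20841412 0.25288948 0.00994763] 14.489500119406864 [ 0.5 -0.3 -0.6  0.   1.1 -0.4  0.1  0.4 -0.5 -0.5 -0.8 -0.3  0.8 -0.2
 -0.4  0.3]
[0.00119567 0.00196557 0.01442899 0.00267427]
```

```bash
cat >> h.py <<'E'
def go(xyz,ang_ydir,flip=False):
    """print shift(cm)/turn for TCP target xyz, tool down, jaws perpendicular to punch direction ang"""
    s=ctrl.read_state();p=np.array(s["position"]);R0=Ro.from_rotvec(s["tool_rot"]).as_matrix()
    y=np.array([0,0,-1.]);out=[]
    for k in (1,-1):
        z=k*np.array([-np.sin(ang_ydir),np.cos(ang_ydir),0]) ; x=np.cross(y,z)
        z=-z
        x=np.cross(y,z)
        R=np.c_[x,y,z]
        t=Ro.from_matrix(R0.T@R).as_rotvec()
        out.append((np.linalg.norm(t),t))
    t=min(out,key=lambda a:a[0])[1]
    print("shift cm",(R0.T@(np.array(xyz)-p)*100).round(2),"turn",t.round(4), "axes x,y,z world:",R0.T.round(3).tolist())
E
python3 - <<'E'
from h import *
import pickle
D=pickle.load(open("d0.pkl","rb"));d=D["scene"]
s=ctrl.read_state();print(s["time_s"],s["position"])
for n,u in [("chis handle right",(302.6,299)),("chis blade",(312,301)),("chis top",(288,279)),("screw handle",(334,268)),("screw h2",(364,281))]:
    print(n,onz(d,*u,.01).round(3))
go([.4865,-.171,.06],1.548)
E
```

```text
0.3 [ 0.47196167 -0.37006458  0.19134501]
chis handle right [ 0.426 -0.161  0.01 ]
chis blade [ 0.436 -0.175  0.01 ]
chis top [ 0.443 -0.094  0.01 ]
screw handle [ 0.543 -0.115  0.01 ]
screw h2 [ 0.56  -0.182  0.01 ]
shift cm [-16.56  13.14 -11.13] turn [ 6.000e-04 -6.422e-01 -3.000e-04] axes x,y,z world: [[-0.617, -0.787, -0.0], [-0.0, 0.0, -1.0], [0.787, -0.617, -0.001]]
```

arm_command:
  moves:
    - [-4,0,-2.5,0,-0.13,0,0.5]
    - [-8,1,-5,0,-0.26,0,0.5]
    - [-12,3,-8,0,-0.39,0,0.5]
    - [-16.56,6,-11.13,0,-0.52,0,0.5]
    - [-16.56,9,-11.13,0,-0.642,0,0.5]
    - [-16.56,12,-11.13,0,-0.642,0,0.5]
    - [-16.56,12,-11.13,0,-0.642,0,0.5]
    - [-16.56,12,-11.13,0,-0.642,0,0.5]
  squeeze: 50

```text
time_s: 1.1
position: [0.4867, -0.1713, 0.0718]
tool_rot: [-1.198, 1.227, -1.226]
contact_force: [-0.4, -0.1, 0.3]
grip_width: 0.5
```

```bash
python3 - <<'E'
from h import *
d=grab("wrist");cv2.imwrite("pics/w1.png",d["frame"][:,:,::-1])
d2=grab("scene");crop(d2,230,210,430,360,4,"s1.png")
s=ctrl.read_state();print(s["position"],s["grip_width"],s["time_s"])
print([proj(d,[.4864+s*np.cos(1.548),-.1709+s*np.sin(1.548),.018],True).round(1) for s in (-.085,0,.045,.135)])
go([.4865,-.171,.003],1.548)
E
```

```text
[ 0.4880962  -0.17235735  0.07315621] 0.4994704848952647 1.2
[array([276.3, 303.4]), array([276.4, 211.1]), array([276.5, 154.1]), array([276.5,  37.4])]
shift cm [-0.14  7.02 -0.18] turn [-0.0024 -0.0011  0.0011] axes x,y,z world: [[-0.024, -1.0, 0.001], [0.002, -0.001, -1.0], [1.0, -0.024, 0.002]]
```

View pics/w1.png

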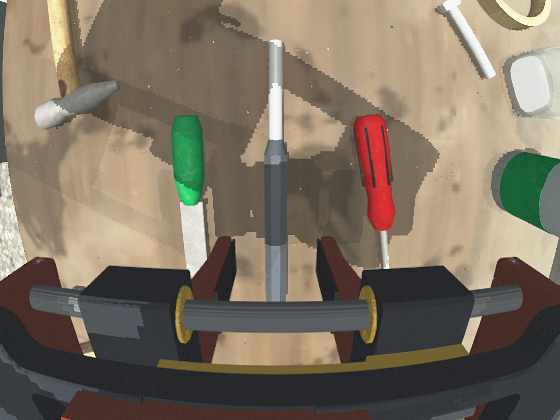

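View pics/s1.png

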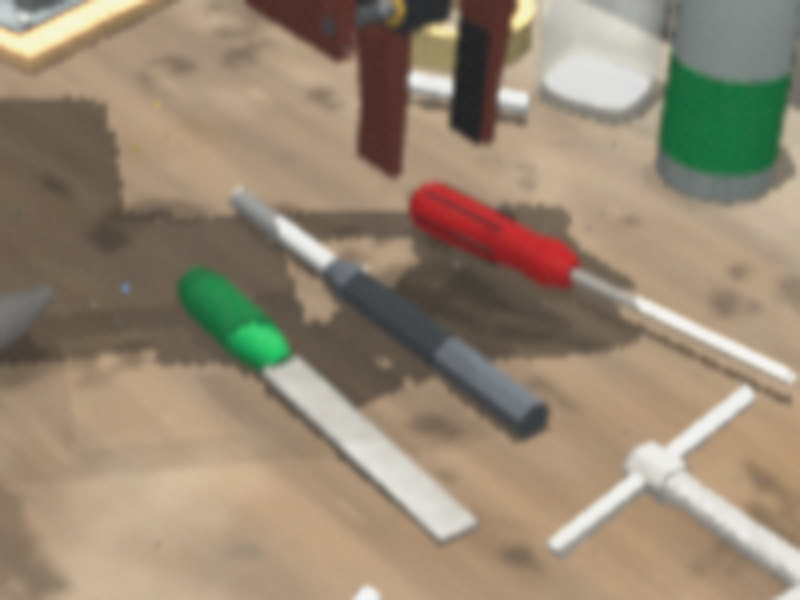

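arm_command:
  moves:
    - [0,2.5,0,0,0,0,0.5]
    - [0,5,0,0,0,0,0.5]
    - [0,6.2,0,0,0,0,0.5]
    - [0,6.7,0,0,0,0,0.5]
    - [0,6.7,0,0,0,0,0.5]
    - [0,6.7,0,0,0,0,0.15]
    - [0,6.7,0,0,0,0,0.1]
    - [0,6.7,0,0,0,0,0]
    - [0,6.7,0,0,0,0,0]
    - [0,6.7,0,0,0,0,0]
    - [0,6.7,0,0,0,0,0]
    - [0,6.7,0,0,0,0,0]
  squeeze: 55

```text
time_s: 2.4
position: [0.4867, -0.1712, 0.0046]
tool_rot: [-1.198, 1.226, -1.226]
contact_force: [-1.1, 0.2, 0.7]
grip_width: 0.004
```

```bash
python3 - <<'E'
from h import *
d=grab("wrist");cv2.imwrite("pics/w2.png",d["frame"][:,:,::-1])
d2=grab("scene");crop(d2,230,210,430,360,4,"s2.png")
d2=grab("side");crop(d2,230,210,430,360,4,"s2b.png")
E
```

```text
(no output)
```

View pics/w2.png

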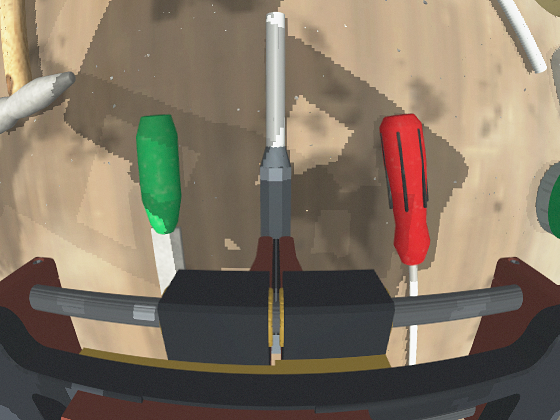

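View pics/s2.png

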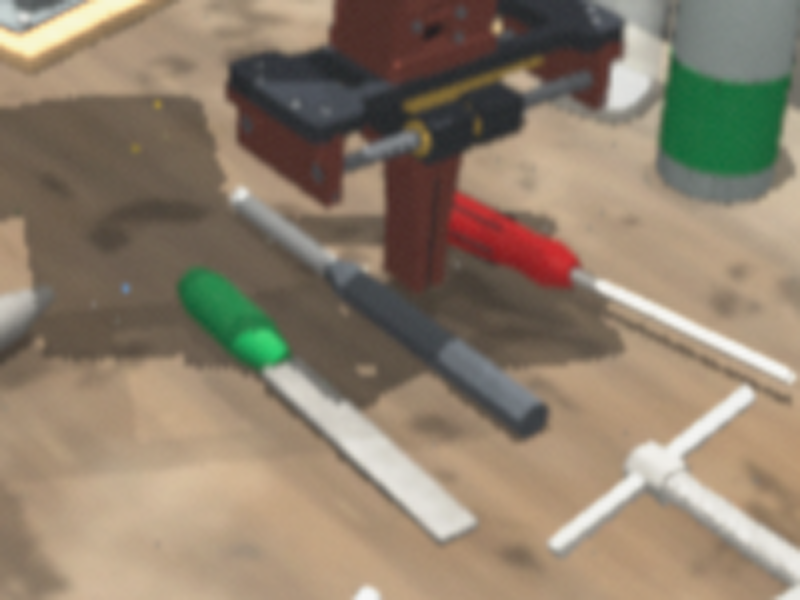

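View pics/s2b.png

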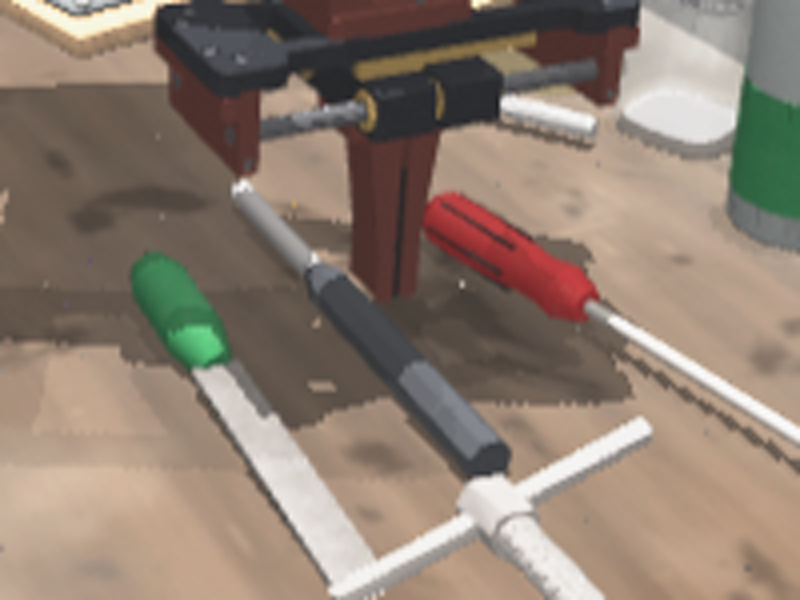

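```bash
python3 - <<'E'
from h import *
s=ctrl.read_state();print(s)
for n in ("scene","side"):
    d=grab(n)
    for X in (s["position"],[.4864,-.1709,.018],[.4864,-.1709,.05],[.4864,-.1709,.08]): print(n,(proj(d,X)-[230,210])*4)
    c=-np.array(d["R"]).T@d["t"]; print("cam",c)
d=grab("wrist");print(proj(d,s["position"],True),-np.array(d["R"]).T@d["t"],np.array(d["R"]).round(3))
E
```

```text
{'time_s': 2.55, 'q': array([-4.72230808e-01,  4.91330991e-01,  1.87573408e+00,  6.47640083e-05,
        7.74785631e-01, -4.49276002e-01]), 'joint_vel': array([ 2.33168029e-04,  1.71178999e-03,  5.41067723e-04,  1.85714644e-04,
       -5.62643109e-04,  3.42274707e-05]), 'effort': array([ 4.96000866e-03, -4.86487663e+01, -1.58229357e+01,  4.16879717e-02,
        4.72739653e-02, -2.93897301e-05]), 'position': array([ 0.4866601 , -0.17118566,  0.00457983]), 'tool_rot': array([-1.19827741,  1.22634849, -1.22590443]), 'contact_force': array([0.05408931, 0.4518333 , 0.44541373]), 'moment': array([ 0.00473753, -0.05751061,  0.0151436 ]), 'grip_width': 0.002981750256467996}
scene [405.67053264 332.41040321]
scene [406.80454564 308.44756799]
scene [411.57704578 250.34532004]
scene [416.18551539 194.24004267]
cam [-0.06388069 -0.73563718  0.55606263]
side [372.94428853 350.8312575 ]
side [373.85801425 322.5717847 ]
side [378.29336381 254.12716925]
side [382.58914891 187.83625927]
cam [ 0.15867495 -0.69435848  0.41585442]
[277.03710183 235.15614786] [ 0.48744387 -0.10019809  0.19746824] [[ 1.    -0.022 -0.001]
 [-0.021 -0.965  0.262]
 [-0.006 -0.262 -0.965]]
```

```bash
python3 - <<'E'
from h import *
d1=grab("scene");d2=grab("side");d3=grab("wrist")
crop(d1,300,240,360,300,10,"a1.png");crop(d2,300,240,360,300,10,"a2.png")
for s in (.057,.135): print(proj(d3,[.4864+s*np.cos(1.548),-.1709+s*np.sin(1.548),.0145],True))
def tri(L):
    A=np.zeros((3,3));b=np.zeros(3)
    for d,u in L:
        o,w=ray(d,*u);M=np.eye(3)-np.outer(w,w);A+=M;b+=M@o
    return np.linalg.solve(A,b)
print(tri([(d1,(230+428/4,210+285/4)),(d2,(230+398/4,210+297/4))]))
E
```

```text
[276.78627715 144.78099445]
[276.8964418   10.58954395]
[ 0.49388332 -0.17584192  0.03103   ]
```

View pics/a1.png

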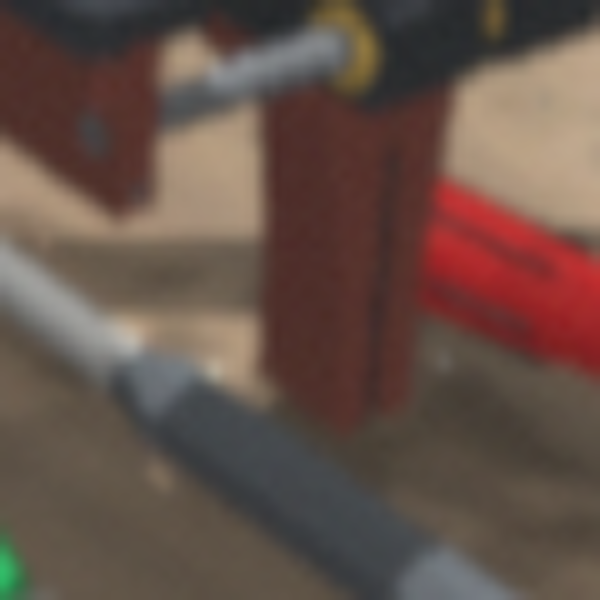

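View pics/a2.png

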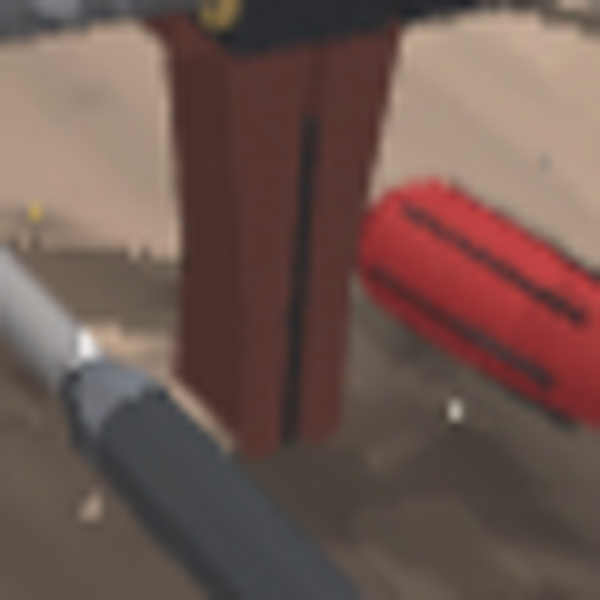

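The jaws shut completely on air. Both fixed views put the fingertips near z 30 mm, above the punch, even though the reported TCP is 4.6 mm. The visible fingers seem to end about 25 mm short of the reported TCP. I'll reopen, lower in small steps and watch the force.

arm_command:
  moves:
    - [0,0,0,0,0,0,0.5]
    - [0,0,0,0,0,0,0.5]
    - [0,0,0,0,0,0,0.5]
    - [0,0.2,0,0,0,0,0.5]
    - [0,0.4,0,0,0,0,0.5]
    - [0,0.6,0,0,0,0,0.5]
    - [0,0.6,0,0,0,0,0.5]

```text
time_s: 3.55
position: [0.4864, -0.1711, -0.0018]
tool_rot: [-1.198, 1.227, -1.225]
contact_force: [-0.5, 1.0, -0.3]
grip_width: 0.5
```

```bash
python3 - <<'E'
from h import *
d=grab("wrist");cv2.imwrite("pics/w3.png",d["frame"][:,:,::-1])
d2=grab("scene");crop(d2,270,210,390,310,6,"s3.png")
d2=grab("side");crop(d2,270,210,390,310,6,"s3b.png")
s=ctrl.read_state();print(s["position"],s["contact_force"],s["grip_width"])
E
```

```text
[ 0.48669617 -0.17121064 -0.00141299] [-0.06634455  0.14710611  0.36392133] 0.49837766533073297
```

View pics/w3.png

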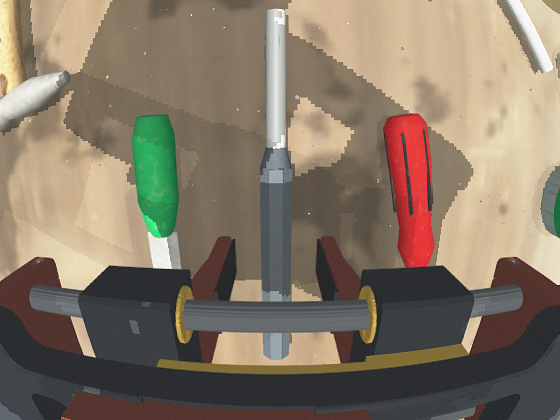

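View pics/s3.png

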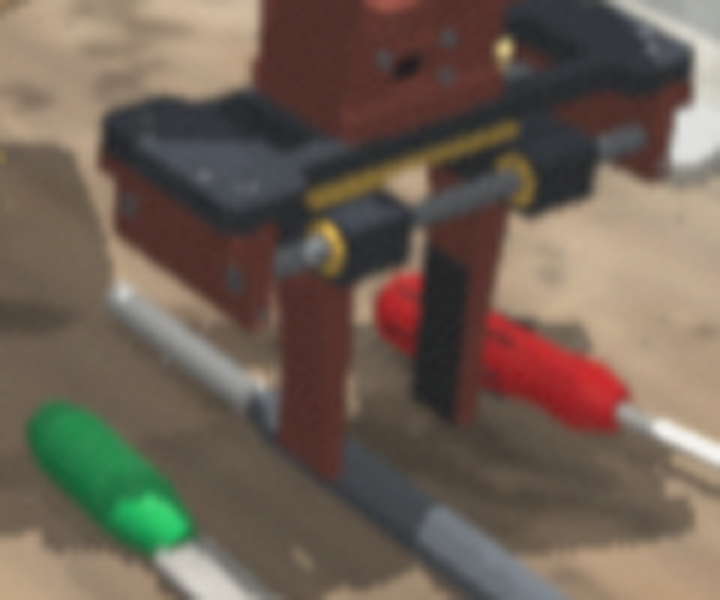

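View pics/s3b.png

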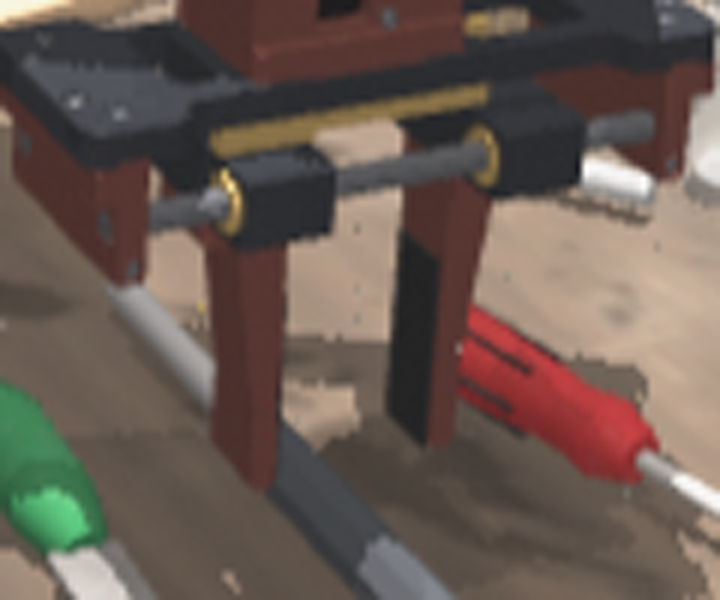

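```bash
python3 - <<'E'
from h import *
d1=grab("scene");d2=grab("side")
px=lambda x,y:((x+.5)/6-.5+270,(y+.5)/6-.5+210)
for nm,a,b in [("L front inner bottom",(343,478),(272,490)),("R front inner bottom",(458,422),(430,446))]:
    o,w=ray(d1,*px(*a));
    from scipy.optimize import least_squares
    r=least_squares(lambda X:np.r_[proj(d1,X)-px(*a),proj(d2,X)-px(*b)],[.49,-.18,.02]);print(nm,r.x.round(4),r.fun.round(1))
    # constrained y=-.181
    r=least_squares(lambda X:np.r_[proj(d1,[X[0],-.181,X[1]])-px(*a),proj(d2,[X[0],-.181,X[1]])-px(*b)],[.49,.02]);print(r.x.round(4),r.fun.round(1))
E
```

```text
L front inner bottom [ 0.4637 -0.182   0.029 ] [ 0.  -0.2 -0.1  0.2]
[0.4644 0.0282] [-0.1 -0.2  0.   0.2]
R front inner bottom [ 0.5154 -0.1773  0.027 ] [ 0.  -0.2 -0.   0.1]
[0.5124 0.03  ] [ 0.3 -0.1 -0.3  0.1]
```

arm_command:
  moves:
    - [0,0.6,0,0,0,0,0.5]
    - [0,1.2,0,0,0,0,0.5]
    - [0,1.7,0,0,0,0,0.5]
    - [0,2.0,0,0,0,0,0.5]
    - [0,2.0,0,0,0,0,0.5]

```text
time_s: 4.3
position: [0.4862, -0.171, -0.022]
tool_rot: [-1.199, 1.227, -1.225]
contact_force: [-0.5, -0.6, -0.2]
grip_width: 0.5
```

```bash
python3 - <<'E'
from h import *
d2=grab("scene");crop(d2,270,210,390,310,6,"s4.png")
d2=grab("side");crop(d2,270,210,390,310,6,"s4b.png")
s=ctrl.read_state();print(s["position"],s["contact_force"],s["grip_width"])
E
```

```text
[ 0.48663369 -0.17118035 -0.02150845] [0.09273999 0.01808095 0.22641714] 0.49920567348957684
```

View pics/s4.png

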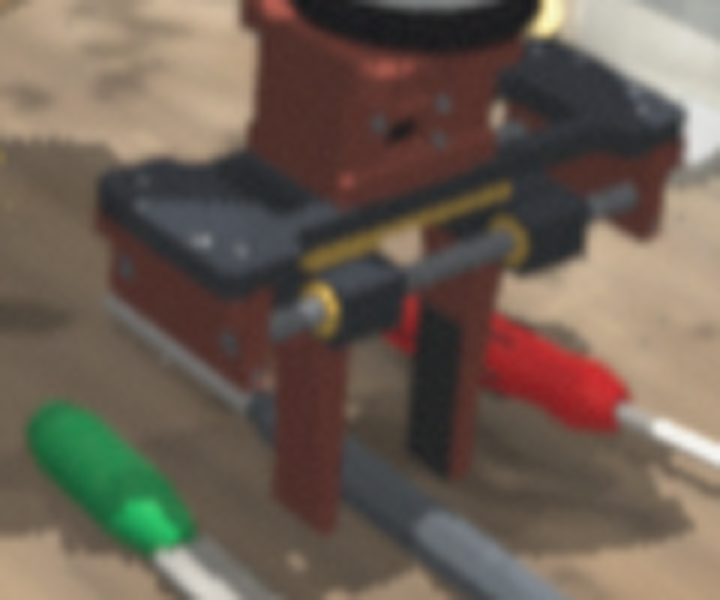

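View pics/s4b.png

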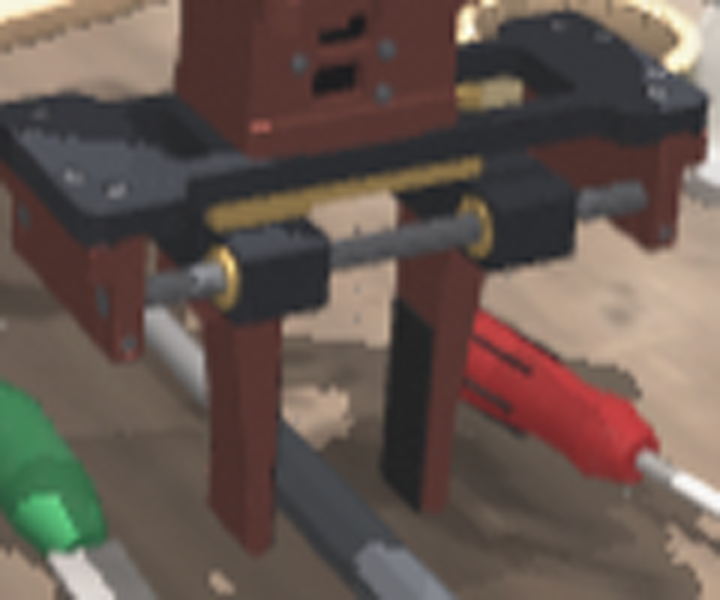

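arm_command:
  moves:
    - [0,0.2,0,0,0,0,0.5]
    - [0,0.4,0,0,0,0,0.5]
    - [0,0.4,0,0,0,0,0.4]

```text
time_s: 4.7
position: [0.4866, -0.1711, -0.0255]
tool_rot: [-1.198, 1.226, -1.226]
contact_force: [-0.2, -0.2, -0.5]
grip_width: 0.44
```

arm_command:
  moves:
    - [0,0,0,0,0,0,0.2]
    - [0,0,0,0,0,0,0.1]
    - [0,0,0,0,0,0,0]
    - [0,0,0,0,0,0,0]
    - [0,0,0,0,0,0,0]
    - [0,0,0,0,0,0,0]
  squeeze: 55

```text
time_s: 5.3
position: [0.4867, -0.1712, -0.0253]
tool_rot: [-1.198, 1.226, -1.226]
contact_force: [0.1, -0.5, 2.0]
grip_width: 0.199
```

```bash
python3 - <<'E'
from h import *
import pickle
D=pickle.load(open("d0.pkl","rb"))
for n,u in [("jar",(380,235)),("bottle",(412,257)),("tape L",(324,216)),("tape bot",(345,226)),("bolt",(345,236)),("blue",(292,190))]:print(n,onz(D["scene"],*u,0).round(3))
go([.5676,.0,.065],1.8237)
E
```

```text
jar [ 0.736 -0.058  0.   ]
bottle [ 0.721 -0.165  0.   ]
tape L [0.693 0.088 0.   ]
tape bot [0.7  0.02 0.  ]
bolt [ 0.666 -0.016  0.   ]
blue [0.724 0.258 0.   ]
shift cm [-17.3   -9.03   7.69] turn [-0.     -0.2758 -0.    ] axes x,y,z world: [[-0.023, -1.0, -0.0], [0.0, 0.0, -1.0], [1.0, -0.023, 0.0]]
```

arm_command:
  moves:
    - [0,-2,0,0,0,0,0]
    - [0,-6,0,0,0,0,0]
    - [0,-9,0,0,0,0,0]
    - [-4,-9,2,0,-0.1,0,0]
    - [-8,-9,4,0,-0.2,0,0]
    - [-12,-9,6,0,-0.276,0,0]
    - [-15,-9,7,0,-0.276,0,0]
    - [-17.3,-9,7.7,0,-0.276,0,0]
    - [-17.3,-9,7.7,0,-0.276,0,0]
    - [-17.3,-9,7.7,0,-0.276,0,0]

```text
time_s: 6.3
position: [0.567, 0.0003, 0.0642]
tool_rot: [-1.32, 1.021, -1.019]
contact_force: [0.4, -0.4, -2.0]
grip_width: 0.2
```

```bash
python3 - <<'E'
from h import *
import pickle
D={n:grab(n) for n in ["scene","side","wrist"]}
pickle.dump(D,open("d1.pkl","wb"))
cv2.imwrite("pics/w5.png",D["wrist"]["frame"][:,:,::-1])
crop(D["scene"],190,130,350,250,5,"s5.png")
crop(D["side"],190,130,350,250,5,"s5b.png")
s=ctrl.read_state();print(s["position"],s["tool_rot"],s["contact_force"],s["grip_width"])
E
```

```text
[ 0.56698215 -0.00099002  0.0643767 ] [-1.31865698  1.02227588 -1.02106425] [-0.39537422 -0.02571454 -2.67738987] 0.20093959107113757
```

View pics/w5.png

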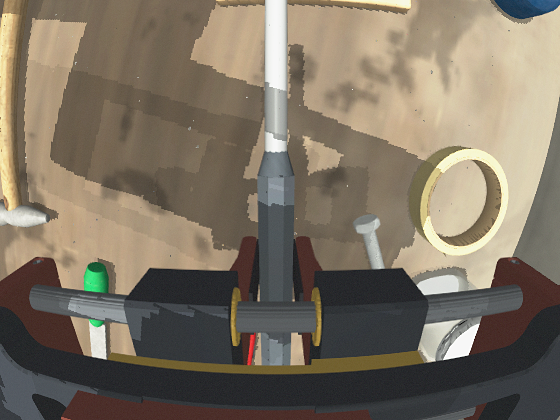

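View pics/s5.png

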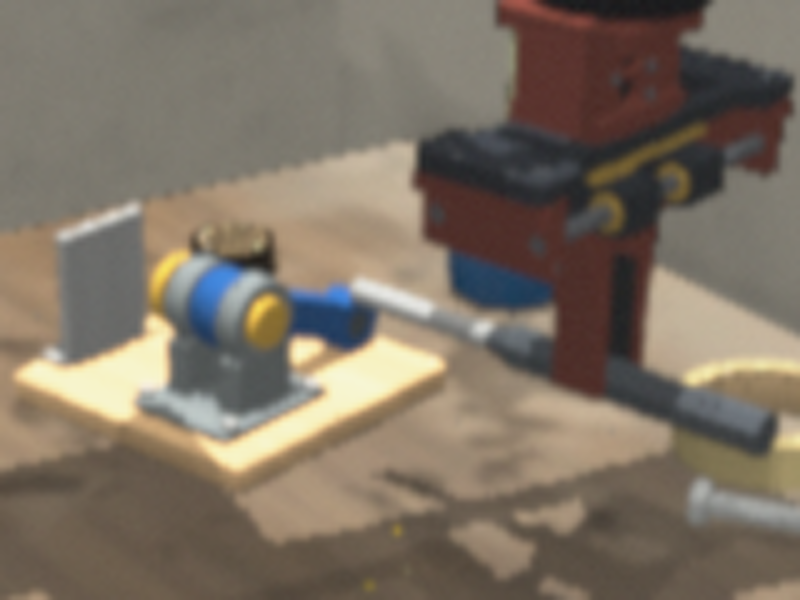

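View pics/s5b.png

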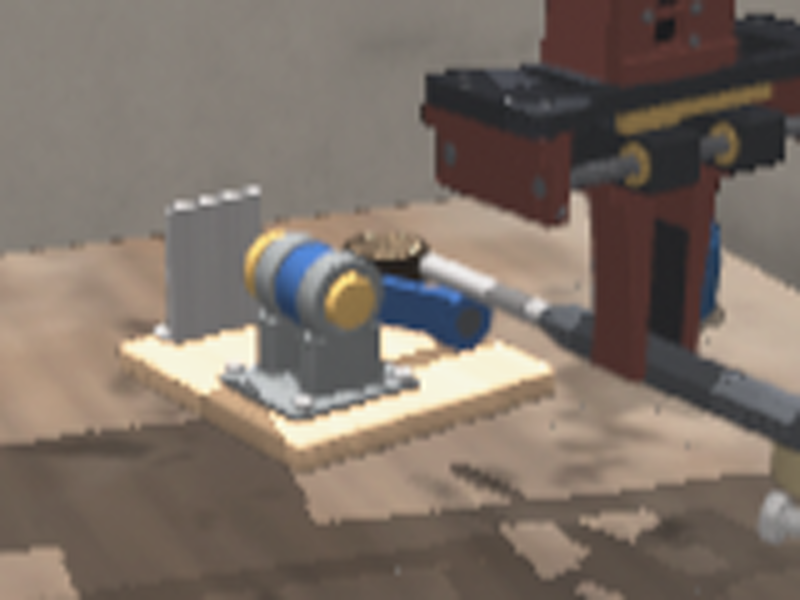

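```bash
python3 - <<'E'
from h import *
import pickle
D=pickle.load(open("d1.pkl","rb"))
px=lambda x,y:np.array([(x+.5)/5-.5+190,(y+.5)/5-.5+130])
obs={"scene":dict(tip=(356,290),butt=(768,432)),"side":dict(tip=(426,265))}
g=np.array([.567,-.0007,.0989]);a=1.8237;dr=np.array([np.cos(a),np.sin(a),0])
for n in obs:
    for k,u in obs[n].items():
        print(n,k,px(*u).round(1),(proj(D[n],g+dr*(.135 if k=="tip" else -.085))).round(1))
# pin tail
for n,u in (("scene",(268,320)),("side",(352,301))): print(n,"tail",px(*u).round(1))
print(proj(D["wrist"],g+dr*.057,True),proj(D["wrist"],g+dr*.135,True))
E
```

```text
scene tip [260.8 187.6] [261.2 187.7]
scene butt [343.2 216. ] [343.3 216.8]
side tip [274.8 182.6] [274.7 183.1]
scene tail [243.2 193.6]
side tail [260.  189.8]
[277.88983241 149.62204601] [277.990962    -4.08757703]
```

arm_command:
  moves:
    - [0,1.5,0,0,0,0,0]
    - [0,3,0,0,0,0,0]
    - [0,3.4,0,0,0,0,0]
    - [-1.5,3.4,0,0,0,0,0]
    - [-3,3.4,0,0,0,0,0]
    - [-3.4,3.4,0,0,0,0,0]
    - [-3.4,3.4,0,0,0,0,0]
    - [-3.4,3.4,0,0,0,0,0]

```text
time_s: 7.25
position: [0.5596, 0.0332, 0.0312]
tool_rot: [-1.318, 1.019, -1.021]
contact_force: [-0.7, -0.2, -3.0]
grip_width: 0.199
```

```bash
python3 - <<'E'
from h import *
import pickle
D={n:grab(n) for n in ["scene","side","wrist"]}
pickle.dump(D,open("d2.pkl","wb"))
cv2.imwrite("pics/w6.png",D["wrist"]["frame"][:,:,::-1])
crop(D["scene"],190,160,290,235,8,"s6.png")
crop(D["side"],210,160,310,235,8,"s6b.png")
s=ctrl.read_state();print(s["position"],s["tool_rot"],s["contact_force"],s["grip_width"])
E
```

```text
[0.55949281 0.03265879 0.03086952] [-1.3180665   1.02047792 -1.02120631] [-0.26973183  0.33884327 -1.99315638] 0.19784293107542725
```

View pics/w6.png

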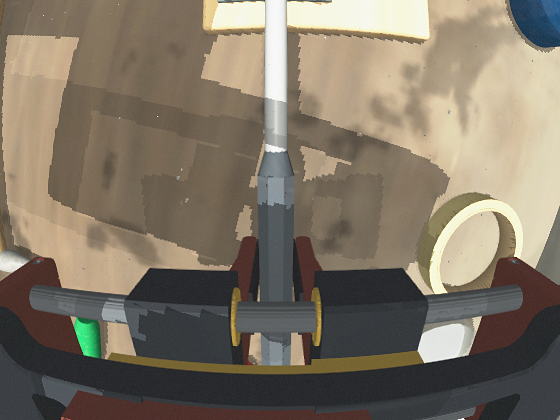

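View pics/s6.png

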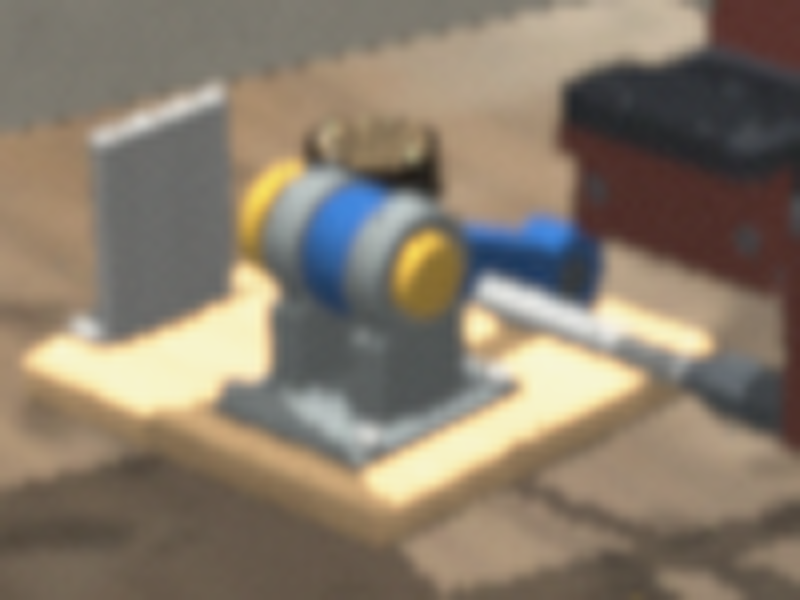

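View pics/s6b.png

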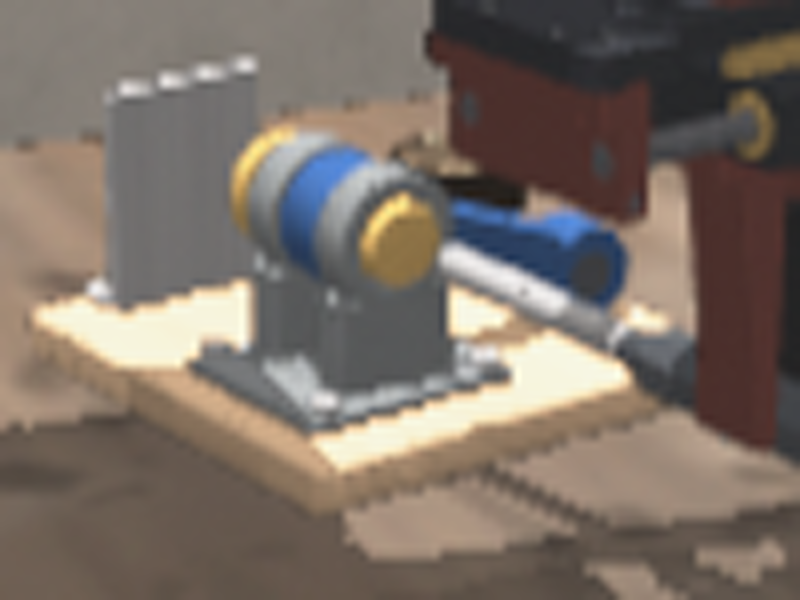

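```bash
python3 - <<'E'
from h import *
import pickle
D=pickle.load(open("d2.pkl","rb"))
crop(D["wrist"],195,0,295,60,8,"w6a.png");crop(D["wrist"],350,0,450,60,8,"w6b.png")
E
```

```text
(no output)
```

View pics/w6a.png

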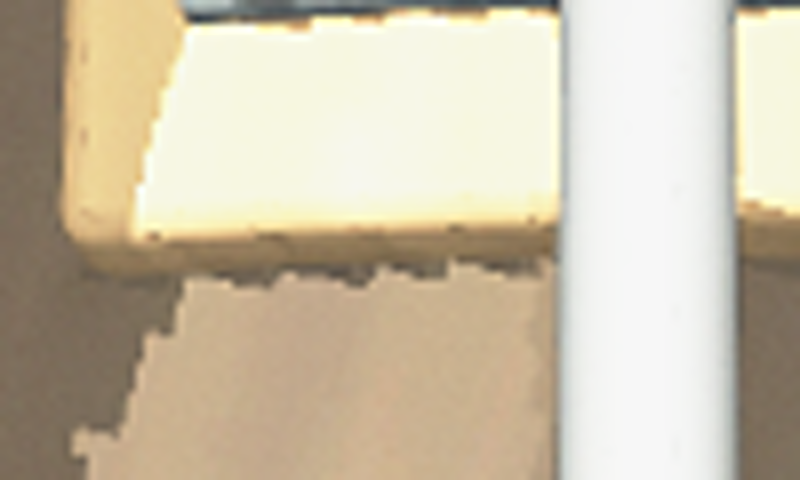

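View pics/w6b.png

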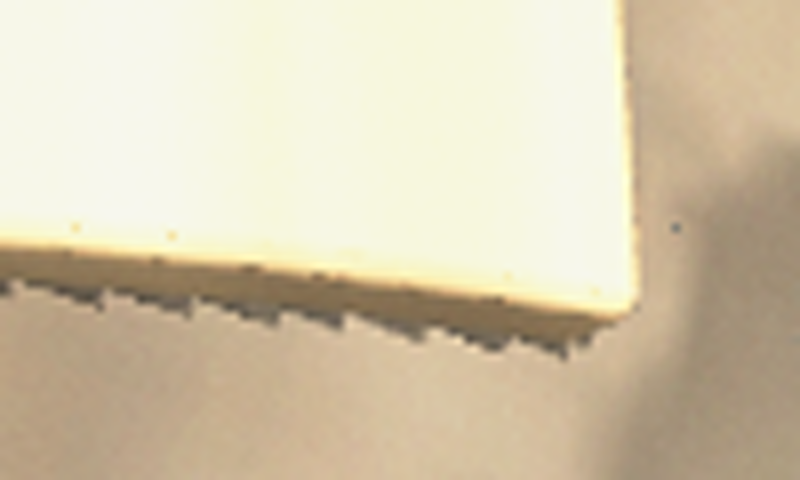

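```bash
cat > est2.py <<'E'
from h import *
import pickle
from scipy.optimize import least_squares
D=pickle.load(open("d2.pkl","rb"))
px=lambda x,y,x0,y0,k:((x+.5)/k-.5+x0,(y+.5)/k-.5+y0)
N,L,Rr,T=(-.048,-.05,.015),(-.048,.105,.015),(.108,-.05,.015),(0,-.034,.065)
C=[("scene",px(385,508,190,160,8),N),("scene",px(25,362,190,160,8),L),("scene",px(428,272,190,160,8),T),("scene",px(715,340,190,160,8),Rr),
("side",px(338,470,210,160,8),N),("side",px(33,315,210,160,8),L),("side",px(400,240,210,160,8),T),
("wrist",px(65,238,195,0,8),N),("wrist",px(635,312,350,0,8),Rr)]
def res2(p):
    o=[]
    cs,sn=np.cos(p[2]),np.sin(p[2])
    for c,u,m in C:
        m=np.array(m)
        if m[2]>.05:m[1]+=p[3]
        o+=list(proj(D[c],[p[0]+cs*m[0]-sn*m[1],p[1]+sn*m[0]+cs*m[1],m[2]],c=="wrist")-u)
    return np.array(o)
r=least_squares(res2,[.514,.208,.25,0.003],x_scale=.01);print("clevis",r.x,np.degrees(r.x[2]));print(r.fun.reshape(-1,2).round(1))
p=r.x
s=ctrl.read_state();R=Ro.from_rotvec(s["tool_rot"]).as_matrix()
g=s["position"]-R[:,1]*.0345; dr=-R[:,0]; tip=g+dr*.135
cs,sn=np.cos(p[2]),np.sin(p[2]);W=np.array([[cs,sn],[-sn,cs]])
print("tip in clevis",W@(tip[:2]-p[:2]),tip[2],"dir",W@dr[:2],dr[2])
E
python3 est2.py
```

```text
clevis [0.51228214 0.20990759 0.25984909 0.00841589] 14.8882559994664
[[-0.8  0.3]
 [-1.4 -0.5]
 [-0.1  0.8]
 [ 0.2 -0.1]
 [-3.5  0.7]
 [-2.  -0.2]
 [-0.6  0.9]
 [-1.2  0.6]
 [ 3.8  0.6]]
tip in clevis [ 0.00100275 -0.04842419] 0.06534083922759373 dir [0.00691461 0.99997607] -0.00021242005427801747
```

arm_command:
  moves:
    - [-0.5,0,0,0,0,0,0]
    - [-1,0,0,0,0,0,0]
    - [-1.5,0,0,0,0,0,0]
    - [-2,0,0,0,0,0,0]
    - [-2.5,0,0,0,0,0,0]
    - [-2.5,0,0,0,0,0,0]

```text
time_s: 8.0
position: [0.5534, 0.0565, 0.0309]
tool_rot: [-1.32, 1.018, -1.021]
contact_force: [1.3, -4.5, -2.3]
grip_width: 0.201
```

```bash
python3 - <<'E'
from h import *
D={n:grab(n) for n in ["scene","side","wrist"]}
crop(D["scene"],190,160,290,235,8,"s7.png")
crop(D["side"],210,160,310,235,8,"s7b.png")
s=ctrl.read_state();print(s["position"],s["tool_rot"],s["contact_force"],s["grip_width"])
E
python3 est2.py|tail -1
```

```text
[0.55335732 0.05648648 0.03081686] [-1.31923133  1.01904767 -1.0214568 ] [ 0.36140465 -5.36143741 -2.080484  ] 0.19810682827458545
tip in clevis [ 0.00106861 -0.02377548] 0.0651164554036538 dir [0.00597454 0.99998105] -0.0014841672685625418
```

View pics/s7.png

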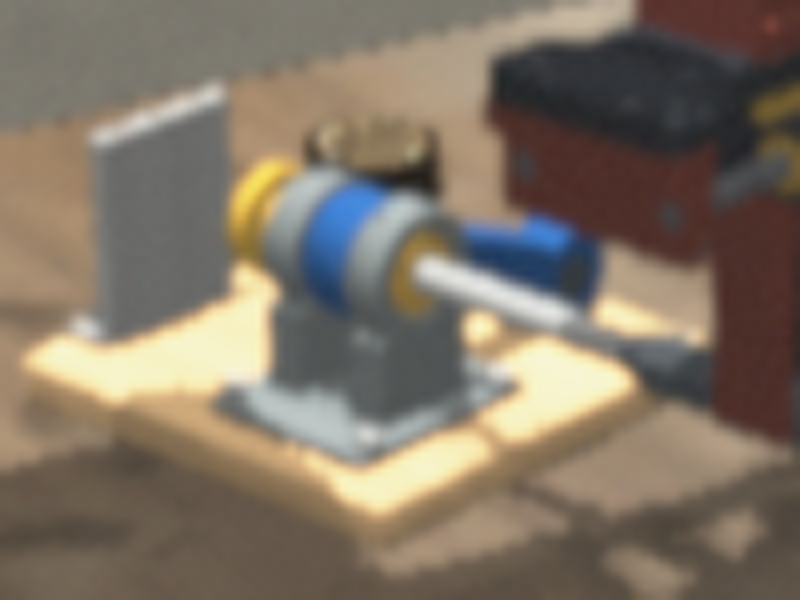

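View pics/s7b.png

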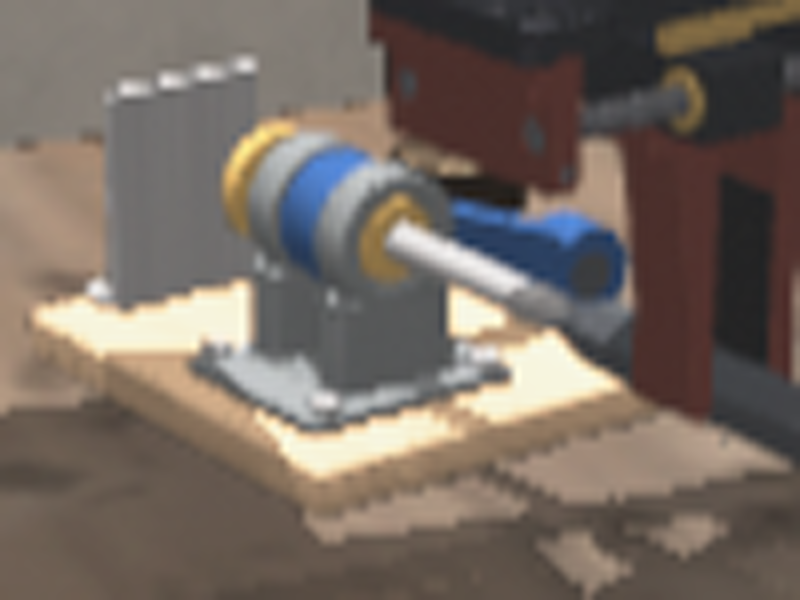

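arm_command:
  moves:
    - [-0.5,0,-0.05,0,0,0,0]
    - [-1,0,-0.1,0,0,0,0]
    - [-1.5,0,-0.1,0,0,0,0]
    - [-2,0,-0.1,0,0,0,0]
    - [-2.5,0,-0.1,0,0,0,0]
    - [-3,0,-0.1,0,0,0,0]
    - [-3.5,0,-0.1,0,0,0,0]
    - [-3.5,0,-0.1,0,0,0,0]

```text
time_s: 8.95
position: [0.5441, 0.0901, 0.0309]
tool_rot: [-1.319, 1.018, -1.022]
contact_force: [1.2, -5.8, -3.0]
grip_width: 0.196
```

```bash
python3 - <<'E'
from h import *
D={n:grab(n) for n in ["scene","side","wrist"]}
crop(D["scene"],190,160,290,235,8,"s8.png")
crop(D["side"],210,160,310,235,8,"s8b.png")
cv2.imwrite("pics/w8.png",D["wrist"]["frame"][:,:,::-1])
s=ctrl.read_state();print(s["position"],s["tool_rot"],s["contact_force"],s["grip_width"])
E
python3 est2.py|tail -1
```

```text
[0.54408687 0.09011159 0.03090698] [-1.31840202  1.01888686 -1.02208791] [ 2.0790334  -4.73500492 -2.64642891] 0.19654371447491387
tip in clevis [0.0007811 0.011102 ] 0.06520855890297114 dir [0.00641659 0.99997833] -0.0014692906462561162
```

View pics/s8.png

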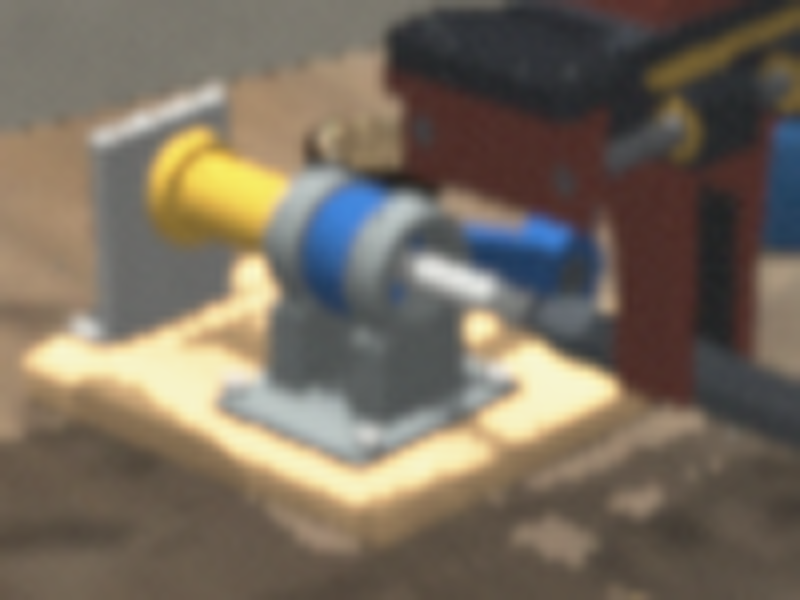

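View pics/s8b.png

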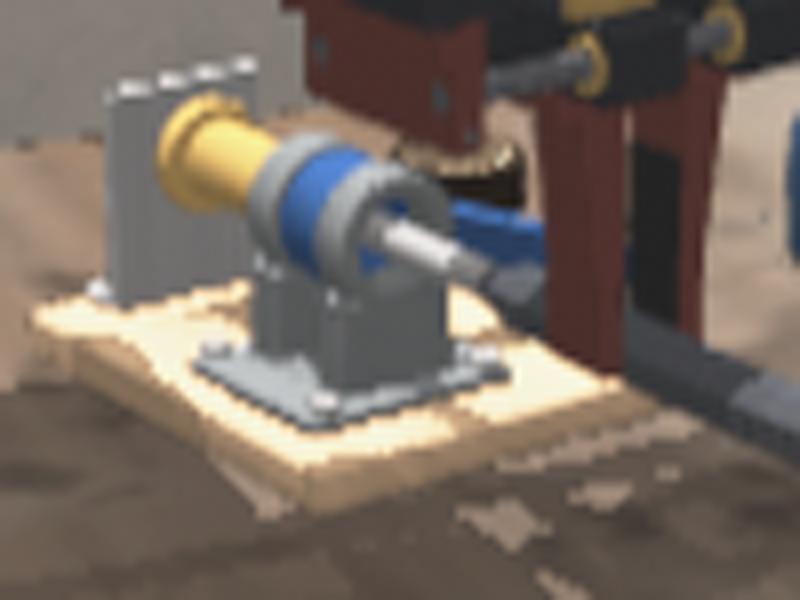

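View pics/w8.png

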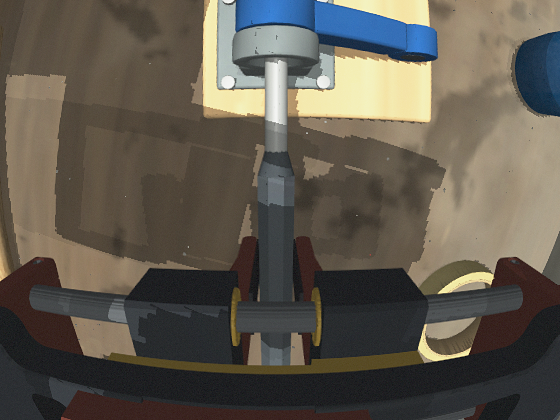

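arm_command:
  moves:
    - [-0.2,0,0,0,0,0,0]
    - [-0.4,0,0,0,0,0,0]
    - [-0.5,0,0,0,0,0,0]
    - [-0.5,0,0,0,0,0,0]

```text
time_s: 9.5
position: [0.5431, 0.0945, 0.031]
tool_rot: [-1.319, 1.018, -1.023]
contact_force: [1.8, -7.2, -3.2]
grip_width: 0.202
```

```bash
python3 - <<'E'
from h import *
D={n:grab(n) for n in ["scene","side"]}
crop(D["scene"],190,160,290,235,8,"s9.png")
crop(D["side"],210,160,310,235,8,"s9b.png")
E
python3 est2.py|tail -1
```

```text
tip in clevis [0.00084828 0.01561771] 0.06516054753727345 dir [0.00627035 0.99997804] -0.0021468922860258255
```

View pics/s9.png

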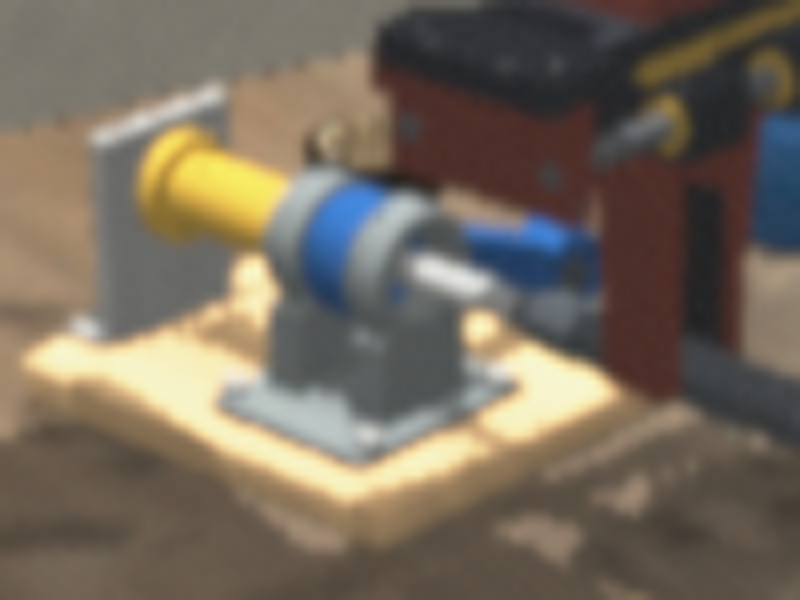

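View pics/s9b.png

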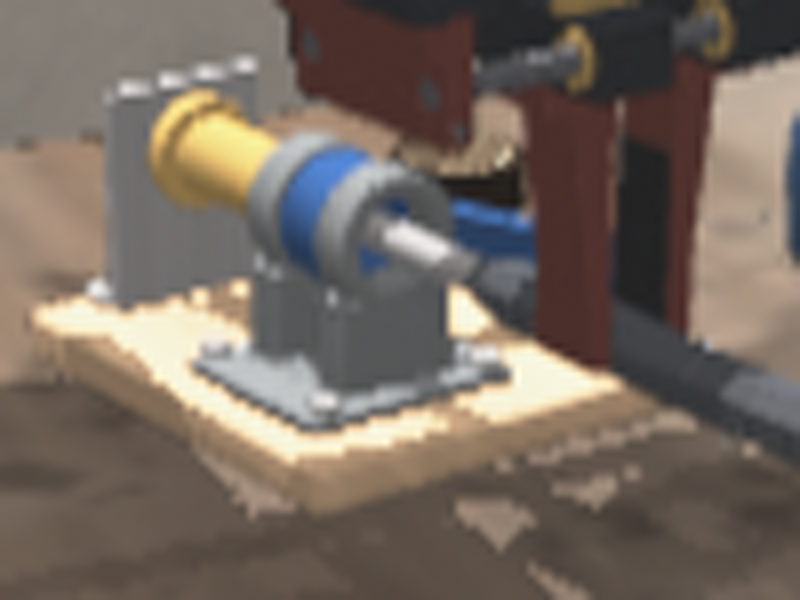

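Head is very close to the plate. I'll push on in 1 mm rows until the force rises.

arm_command:
  moves:
    - [-0.1,0,0,0,0,0,0]
    - [-0.2,0,0,0,0,0,0]
    - [-0.2,0,0,0,0,0,0]

```text
time_s: 9.9
position: [0.5425, 0.0963, 0.0309]
tool_rot: [-1.319, 1.018, -1.023]
contact_force: [2.0, -6.3, -1.9]
grip_width: 0.198
```

arm_command:
  moves:
    - [-0.1,0,0,0,0,0,0]
    - [-0.2,0,0,0,0,0,0]
    - [-0.2,0,0,0,0,0,0]

```text
time_s: 10.2
position: [0.5429, 0.0969, 0.0312]
tool_rot: [-1.32, 1.016, -1.024]
contact_force: [2.7, -12.7, -1.9]
grip_width: 0.198
```

The force jumped to about 13 N, so the end stop is reached. I'll withdraw along the axis.

arm_command:
  moves:
    - [0.5,0,0,0,0,0,0]
    - [2,0,0,0,0,0,0]
    - [4,0,0,0,0,0,0]
    - [6,0,0,0,0,0,0]
    - [9,0,0,0,0,0,0]
    - [12,0,0,0,0,0,0]
    - [13,0,0,0,0,0,0]
    - [13,0,0,0,0,0,0]

```text
time_s: 11.0
position: [0.5738, -0.0279, 0.0305]
tool_rot: [-1.317, 1.023, -1.023]
contact_force: [-0.6, 1.1, -3.0]
grip_width: 0.199
```

```bash
python3 - <<'E'
from h import *
D={n:grab(n) for n in ["scene","side"]}
crop(D["scene"],190,140,350,260,5,"s10.png")
s=ctrl.read_state();print(s["position"],s["contact_force"],s["grip_width"])
go([.487,-.171,.0],1.548)
E
```

```text
[ 0.57274494 -0.02588034  0.03039176] [-0.42682323  0.89048714 -3.20683395] 0.2020419398407434
shift cm [ 11.92   3.04 -11.92] turn [ 0.001   0.275  -0.0011] axes x,y,z world: [[0.25, -0.968, -0.001], [-0.001, 0.001, -1.0], [0.968, 0.25, -0.001]]
```

View pics/s10.png

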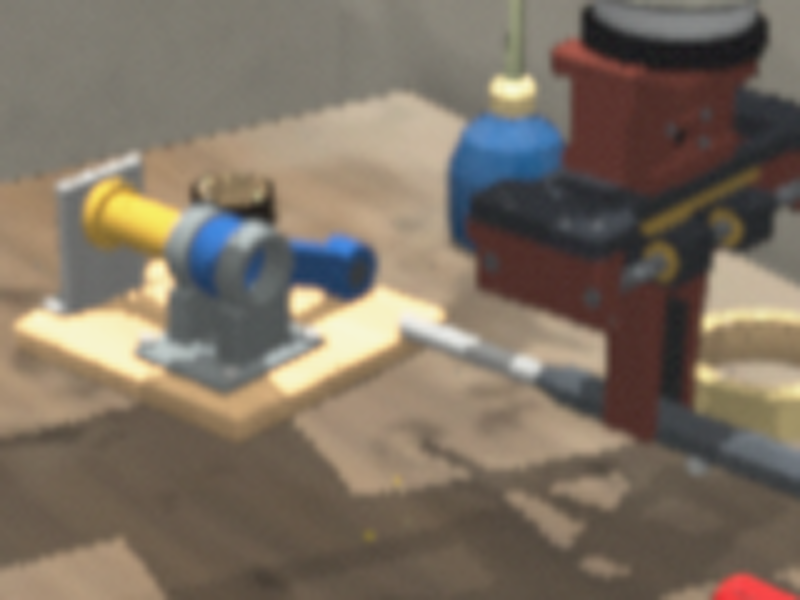

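arm_command:
  moves:
    - [0,-2,0,0,0,0,0]
    - [3,-2,-3,0,0.07,0,0]
    - [6,-2,-6,0,0.14,0,0]
    - [9,-2,-9,0,0.21,0,0]
    - [11.9,-1,-11.9,0,0.275,0,0]
    - [11.9,1,-11.9,0,0.275,0,0]
    - [11.9,3,-11.9,0,0.275,0,0]
    - [11.9,3,-11.9,0,0.275,0,0]

```text
time_s: 11.9
position: [0.4857, -0.1694, -0.0012]
tool_rot: [-1.2, 1.23, -1.221]
contact_force: [0.1, 0.5, -2.0]
grip_width: 0.198
```

arm_command:
  moves:
    - [0,0.8,0,0,0,0,0]
    - [0,1.6,0,0,0,0,0]
    - [0,2.1,0,0,0,0,0]
    - [0,2.3,0,0,0,0,0]
    - [0,2.4,0,0,0,0,0]
    - [0,2.4,0,0,0,0,0]

```text
time_s: 12.5
position: [0.4882, -0.1714, -0.0233]
tool_rot: [-1.199, 1.225, -1.225]
contact_force: [-0.0, -0.5, -3.3]
grip_width: 0.202
```

```bash
python3 - <<'E'
from h import *
d=grab("scene");crop(d,250,210,400,322,5,"s11.png")
s=ctrl.read_state();print(s["position"],s["contact_force"],s["grip_width"])
E
```

```text
[ 0.48821474 -0.17147641 -0.02320263] [-0.0981404   0.67944243 -2.27362373] 0.20348157612386034
```

View pics/s11.png

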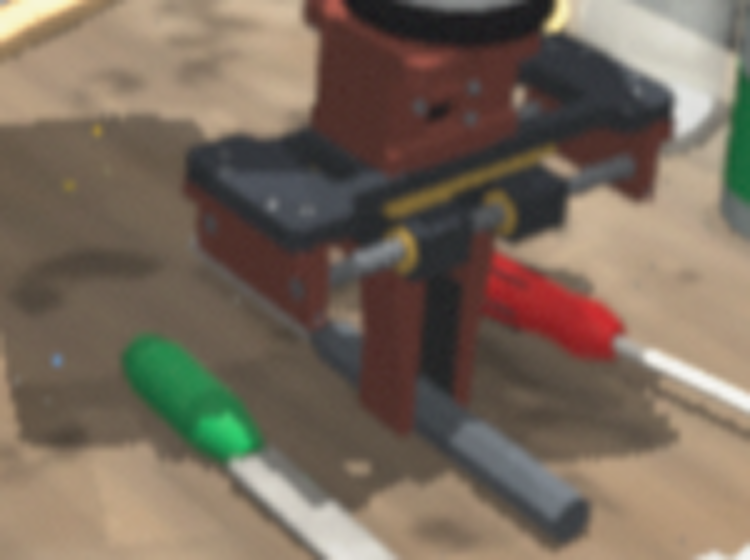

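Still about 2 mm up. I'll lower it to contact, then release.

arm_command:
  moves:
    - [0,0.1,0,0,0,0,0]
    - [0,0.2,0,0,0,0,0]
    - [0,0.2,0,0,0,0,0]

```text
time_s: 12.85
position: [0.4882, -0.1716, -0.0253]
tool_rot: [-1.199, 1.225, -1.226]
contact_force: [-0.2, -0.4, -2.4]
grip_width: 0.2
```

arm_command:
  moves:
    - [0,0,0,0,0,0,0.22]
    - [0,0,0,0,0,0,0.26]
    - [0,0,0,0,0,0,0.35]
    - [0,0,0,0,0,0,0.45]
    - [0,0,0,0,0,0,0.45]
    - [0,0,0,0,0,0,0.45]

```text
time_s: 13.45
position: [0.488, -0.1714, -0.0253]
tool_rot: [-1.199, 1.225, -1.225]
contact_force: [0.2, 0.5, -0.1]
grip_width: 0.449
```

arm_command:
  moves:
    - [0,-1,0,0,0,0,0.45]
    - [0,-4,0,0,0,0,0.45]
    - [0,-8,0,0,0,0,0.45]
    - [0,-12,0,0,0,0,0.45]
    - [0,-12,0,0,0,0,0.45]
    - [0,-12,0,0,0,0,0.45]

```text
time_s: 14.05
position: [0.4888, -0.1718, 0.096]
tool_rot: [-1.198, 1.223, -1.228]
contact_force: [-0.9, 0.4, 0.3]
grip_width: 0.451
```

```bash
python3 - <<'E'
from h import *
d=grab("scene");cv2.imwrite("pics/s12.png",cv2.resize(d["frame"][:,:,::-1],None,fx=1.4,fy=1.4,interpolation=2))
crop(d,190,140,350,260,5,"s12c.png")
d=grab("side");crop(d,250,210,400,322,5,"s12b.png")
s=ctrl.read_state();print(s["position"],s["contact_force"],s["grip_width"])
E
```

```text
[ 0.48710658 -0.17094372  0.09394541] [0.8010235  0.15547074 0.09431599] 0.4469488159785893
```

View pics/s12.png

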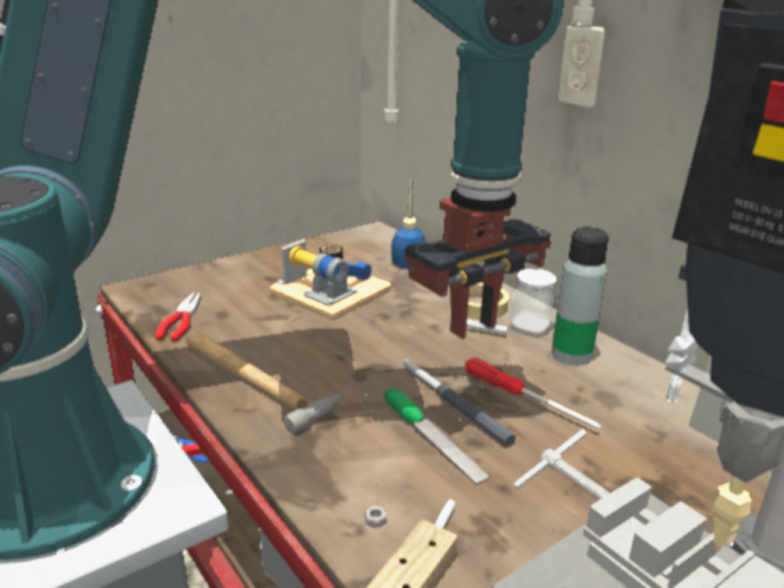

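View pics/s12b.png

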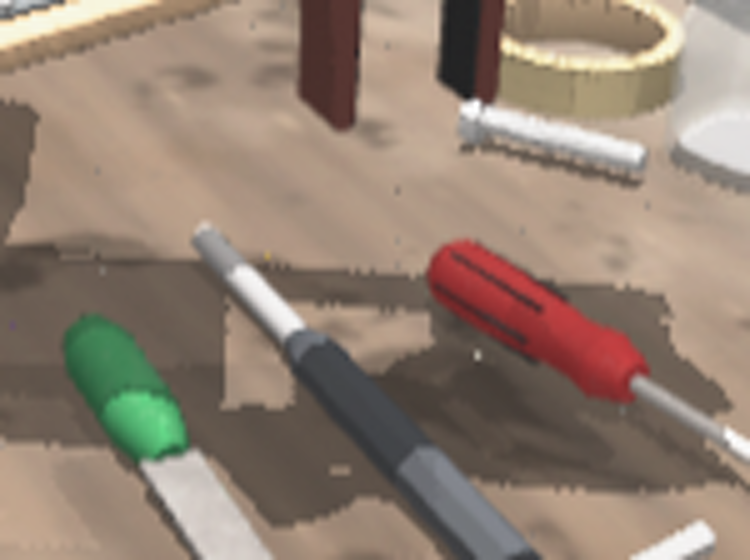

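View pics/s12c.png

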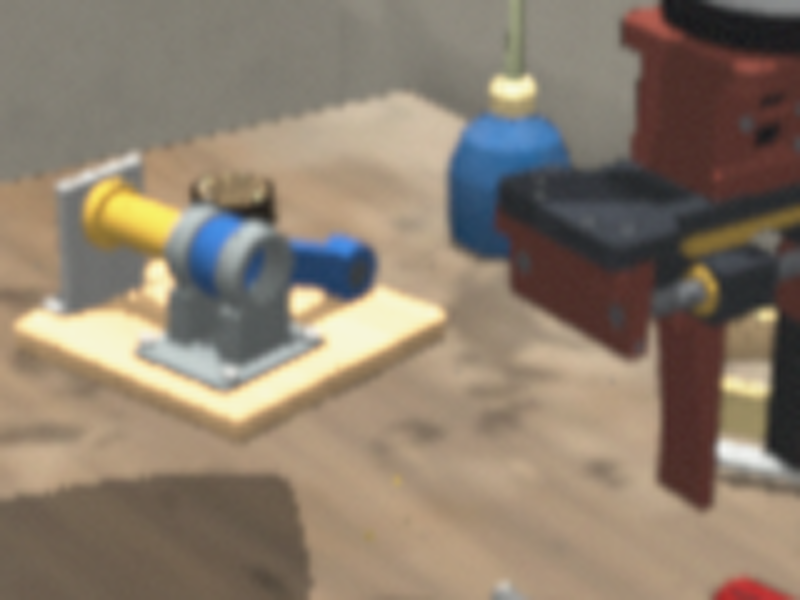

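The punch lies flat back where it started, between the chisel and the screwdriver and well clear of the board. The pin head is at the catch plate and the link's eye is empty.

```bash
python3 -c "
from station import ctrl
print(ctrl.sign_off())"
```

```text
the job is handed in; nothing more can be done
None
```

The pin is driven to the catch plate and the punch is lying flat back on the bench. I handed the job in at about 14 s of the 45 s allowed. The sign-off reported no verdict.

**What I did:** I gripped the steel punch on its body, lined its thin end up with the pin tail and pushed along the pin axis. I kept going until the contact force rose from about 6 N to 13 N, which I took as the head reaching the catch plate. Then I drew the punch straight back out, laid it where it started (about 0.3 m from the board), let go and lifted away.

**Last checks:**
- **Pin:** the pictures show its head at the plate and the blue link's eye empty. Pin travel can't be read directly. My last position estimate before the final push was about 49–50 mm.
- **Punch:** it lies flat between the chisel and the screwdriver, clear of the board.
- **Touching the pin:** the gripper stayed about 90 mm or more from the pin throughout.

**What failed or disagreed:**
- **First grasp:** the jaws closed on air above the punch. The real fingertips sit about 25–29 mm short of the reported tool point, as the cameras showed. I corrected for this, and the second grasp held.
- **Clevis position:** the fit left errors of up to 4 pixels on some board corners. The sideways error at the pin was small enough not to matter.

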